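# Collect the power-supply parts into the job tray

### The job

Collect the three parts for the power-supply rebuild in the job tray: stand the transformer with the bare copper winding in the square bin, the fat capacitor upright in the round dish, and the long finned heat sink, base down, in the oblong bin, lying along it. Set each one down gently on the floor of its bin, do not drop it. Leave the look-alikes (the sealed block, the slim capacitor and the short heat sink) where they stand.

Things in the scene. Friction and masses are not known exactly. Their poses are not given: they have to be found in the camera images.
- tray: Shallow grey sheet-metal job tray, outside 316 x 112 mm, walls 14 mm high and 4 mm thick, floor 4 mm thick, fixed on the bench at the robot's left. Origin: centre of its underside; x along its length. The three black plastic bins stand in it in a row along its x, about 100 mm apart, in any order.
- square_bin: Square shallow black plastic bin in the tray, outside 80 x 80 mm, 15 mm high, walls and floor 3 mm thick (inside 74 x 74 mm). Bin origin: centre of its underside, 4 mm above the bench; fixed; z up. x and y along its sides.
- round_dish: Round shallow black plastic dish in the tray, outside diameter 84 mm, 15 mm high, wall and floor 3 mm thick (inside diameter 78 mm). Bin origin: centre of its underside, 4 mm above the bench; fixed; z up.
- oblong_bin: Oblong shallow black plastic bin in the tray, outside 54 (x) x 96 (y) mm, 15 mm high, walls and floor 3 mm thick (inside 48 x 90 mm); its long side is its y, across the tray. Bin origin: centre of its underside, 4 mm above the bench; fixed; z up.
- transformer: Open-frame transformer: dark steel core 48 (x) x 18 (y) mm, 42 mm high, through a bare copper winding that bulges out at both y faces: 28 mm along x, 38 mm across y, between 7 and 35 mm above the underside, a good grip across y. Foot plate with lugs 60 x 18 mm, 3 mm thick. About 0.25 kg. Origin: centre of its underside; z up; stands on the bench at the start, anywhere on it, at any yaw.
- sealed_block: Look-alike, to be left: plain sealed black block, 50 (x) x 38 (y) mm, 40 mm high, no winding or core to be seen. Origin: centre of its underside; z up; stands on the bench at the start, anywhere on it, at any yaw.
- fat_capacitor: Fat black capacitor can standing upright, diameter 35 mm, 48 mm high, with an aluminium top; about 70 g. Origin: centre of its underside; z up; stands on the bench at the start, anywhere on it, at any yaw.
- slim_capacitor: Look-alike, to be left: slim capacitor can, same make and height (48 mm) but diameter 22 mm. Origin: centre of its underside; z up; stands on the bench at the start, anywhere on it, at any yaw.
- long_heatsink: Long aluminium heat sink: base 70 (x) x 30 (y) x 6 mm with five upright fins running along x to 38 mm above the underside; the outer fins' faces are 30 mm apart across y, a good grip. About 0.12 kg. Origin: centre of its underside; z up; stands on the bench at the start, anywhere on it, at any yaw.
- short_heatsink: Look-alike, to be left: short aluminium heat sink, same section (30 mm across y, 38 mm high, five fins) but only 34 mm long along x. Origin: centre of its underside; z up; stands on the bench at the start, anywhere on it, at any yaw.

How it is judged:
By the outcome, as a careful person would: the job done as asked, in the order asked, and still so for the second after the job is handed in, with the robot touching nothing.
It also fails if it takes over 88 s, if anything falls off the work surface, if the arm or the gripper's body presses on something with over 40 N, if the wrist force passes 120 N, or if a joint passes its speed limit or range.

### The arm

A 6-joint arm with a two-finger parallel gripper is mounted at the origin on the work surface. World frame = base frame: x ahead of the robot, y to its left, z up, the work surface at z = 0. Lengths are in mm, angles in rad, forces in N, time in s.
With the tool pointing down it reaches from about 275 to 1000 mm from the base axis. Payload 8.4 kg.
Tool frame: the origin (TCP) lies between the finger pads; the fingertips stand 22 mm ahead of it and the grasp point (between the pads) lies 3 mm ahead of it (r.nose_length is the z of the fingertips in the tool frame, in mm); z points along the fingers, y is the line along which they close (so a half turn about z gives the same grasp; the last joint's range is limited). The gripper opens to 85 mm and grips with 20 to 120 N. Pads are 22 mm wide; open, the fingers measure 114 mm over their backs; the gripper's body (76 mm by 85 mm) begins 54 mm behind the grasp point. The pads swing forward as they close: fully open they stand 13 mm farther back than shut.
Start: joints at [-1.291, 0.353, 1.633, -0, 1.155, -0.002], TCP at [173.802, -600.351, 253.281] pointing down, gripper open.
Joint ranges: [-2.63, 2.63], [-0.92, 2.1], [0.06, 2.66], [-1.3, 4.44], [0, 2.69], [-3.02, 3.02]. Speed limits (rad/s): [2.22, 2.22, 2.79, 3.14, 3.14, 3.14].

### API

Orientations are given as [roll, pitch, yaw] about the fixed x, y, z axes, in that order (R = Rz(yaw) Ry(pitch) Rx(roll)).
In Python, from rig import r gives the robot as it stands.
- The arm moves only by the shell command python3 steer.py [FORCE], which reads ROWS from standard input. ROWS is a JSON list of rows, 1 to 5 of them, each written [[rx, ry, rz], [dx, dy, dz], opening]: a rotation vector rx, ry, rz in rad, then dx, dy, dz in cm, then the opening from 0.0 (shut) to 1.0 (fully open); each row shifts and turns the commanded pose from where the row before left it, along the tool's axes as they then stand; what a row does not reach is not made up. A row lasts 1/12 s, in which the tool goes at most 41.7 mm and 0.125 rad, less where a joint would pass 70% of its speed; a pose out of reach is approached as far as the arm can. The fingers move at their own pace and stop on an object; FORCE is the grip in N (left out, the last holds). Time passes only in rows, so rows that do not move let the fingers close. It prints the time, the measured TCP pose, the force, the opening and the grip force at its end. Input that does not fit is refused with a message, and nothing moves.
- r.sense(): the state, without advancing time (a new reading comes with each control period).
- r.grab_frame(name): name is "scene" or "top" or "wrist"; returns the picture (420x560x3 uint8, red, green, blue); there is no depth.
- r.camera_params(name): a dict with "fx", "fy", "cx", "cy" (pixels), "rvec" (rotation vector, rad) and "tvec" (3), from world to camera coordinates, as OpenCV has them. Camera axes: x right, y down, z forward; pixel columns grow to the right and rows downward; lengths in mm; the calibration is good to about 2 mm. A picture is of the moment at which its call begins: read the wrist's pose just before it. camera_params takes no time and is no camera call; for the wrist camera it gives the pose at the moment of the call.
- r.sign_off(): hands the job in; it is judged then, once.
The state is a dict: "clock": time; "qpos": joint angles; "qvel": joint speeds; "joint_efforts": joint torques, N m; "eef_pos": TCP position; "tcp_rot": TCP orientation; "contact_force": force on the tool from outside, world axes, zero at the start; "wrist_torque": the same for the moment, N m; "opening": opening from 0.0 (shut) to 1.0 (fully open); "grasp_force": force on a finger pad.
Only numpy, scipy, OpenCV 4.12 (cv2) and the standard library are available. Lean on these libraries where they do the work, as an engineer would, in place of code of your own. Each camera call takes 0.05 s, during which the arm holds its last target. There are 200 camera calls.

## Working session

There is one attempt and no reset: what is moved stays moved. The work goes in short steps, Python scripts to look and compute and a shell command to move; the robot and the scene stay as the last step left them, time stands still between calls to the robot, and variables do not carry over. Pictures are saved under pics/ and viewed, at most 14 in all, crops included, and the job is handed in when it is done.

```bash
ls; mkdir -p pics; python3 - <<'E'
from rig import r
import cv2
for n in("top","scene"):
    cv2.imwrite(f"pics/{n}0.png",r.grab_frame(n)[:,:,::-1]); print(n,r.camera_params(n))
print(r.sense(), r.nose_length)
E
```

```text
pics
rig.py
steer.py
top {'fx': 462.08575458369427, 'fy': 462.08575458369427, 'cx': 283.6247436834632, 'cy': 203.60072672915817, 'rvec': array([ 2.12054301, -2.12169847,  0.1731643 ]), 'tvec': array([  2.86666914, 512.66691134, 902.3502496 ])}
scene {'fx': 415.536621832336, 'fy': 415.536621832336, 'cx': 274.98051856311145, 'cy': 207.82925060633437, 'rvec': array([ 1.93034427,  1.40673794, -0.65910609]), 'tvec': array([-159.44037031, -294.4111475 , 1147.09123822])}
{'clock': 0.1, 'qpos': array([-1.29141623e+00,  3.53548129e-01,  1.63412304e+00,  1.56130640e-05,
        1.15517454e+00, -2.40918606e-03]), 'qvel': array([ 3.23891972e-04, -9.70205165e-05, -2.79384540e-03,  7.53152885e-04,
        2.54587622e-05,  1.79150524e-03]), 'joint_efforts': array([ 9.91592242e-04, -6.06355834e+01, -3.42819035e+01,  1.45603753e-04,
        4.07333122e-03, -2.04674473e-05]), 'eef_pos': array([ 173.67791054, -599.93958176,  252.62886304]), 'tcp_rot': array([-3.14033963e+00, -1.72947594e-05,  2.81782961e-01]), 'contact_force': array([ 0.21126932, -0.33845326,  0.62104748]), 'wrist_torque': array([ 0.05147827, -0.00262329, -0.04500043]), 'grasp_force': 0.0, 'opening': 0.9987766647091479} 22.0
```

View pics/top0.png

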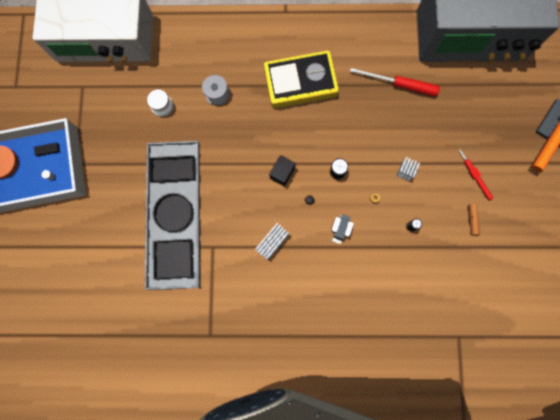

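View pics/scene0.png

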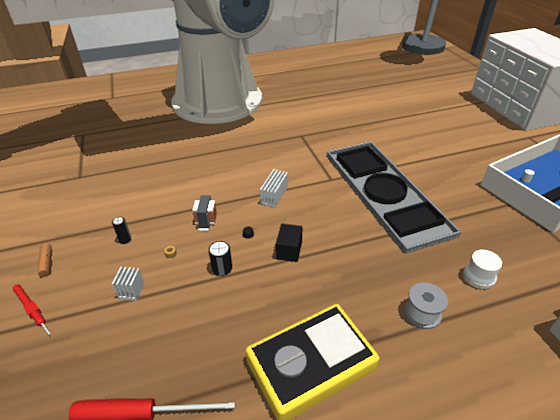

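The top view shows the transformer at (342,228), the fat capacitor at (340,167) and the long heat sink at (272,241). The look-alikes are the block at (283,171), the slim can at (415,225) and the short sink at (409,168). The tray bins from top to bottom are oblong (173,169), round (173,212) and square (173,260). In the scene view the transformer is at (204,212), the fat can at (220,258), the long sink at (274,187) and the bins at (361,162), (386,188) and (413,220).

```bash
cat > h.py <<'E'
from rig import r
import numpy as np, cv2
from scipy.spatial.transform import Rotation as R
def KP(p):
    K=np.array([[p['fx'],0,p['cx']],[0,p['fy'],p['cy']],[0,0,1]]); M=cv2.Rodrigues(p['rvec'])[0]
    return K,M,np.asarray(p['tvec'],float).reshape(3)
def at(p,uv,z):
    K,M,t=KP(p); c=-M.T@t; d=M.T@np.linalg.solve(K,[*uv,1.]); return c+d*(z-c[2])/d[2]
def tri(ps,uvs):
    P=[]
    A=[]
    for p,(u,v) in zip(ps,uvs):
        K,M,t=KP(p); Q=K@np.c_[M,t]; A+= [u*Q[2]-Q[0], v*Q[2]-Q[1]]
    A=[a/np.linalg.norm(a[:3]) for a in A]
    X=np.linalg.svd(np.array(A))[2][-1]; return X[:3]/X[3]
def proj(p,X):
    K,M,t=KP(p); return cv2.projectPoints(np.float64(X).reshape(-1,1,3),p['rvec'],t,K,None)[0].reshape(-1,2)
def rel(target,yaw):
    "tool-axis shift and turn to a tool-down pose with tool yaw"
    s=r.sense(); T=R.from_euler('xyz',s['tcp_rot']); G=R.from_euler('xyz',[np.pi,0,yaw])
    return (T.inv()*G).as_rotvec().round(3), T.inv().apply(np.array(target)-s['eef_pos']).round(1)
E
python3 - <<'E'
from h import *
np.set_printoptions(suppress=True,precision=1)
t=r.camera_params("top"); s=r.camera_params("scene"); w=r.camera_params("wrist")
for n,a,b in [("trafo",(342,227),(205,208)),("fat",(340,166),(220,247)),("long",(272,241),(274,185)),("block",(283,170),(290,240)),("obl",(173,169),(413,220)),("rnd",(173,212),(386,187)),("sq",(173,260),(361,162))]:
    print(n,tri([t,s],[a,b]),at(t,a,40),at(t,a,7))
print(w,-cv2.Rodrigues(w['rvec'])[0].T@w['tvec'])
E
```

```text
trafo [ 466.6 -115.5   29.4] [ 464.9 -116.6   40. ] [ 469.2 -120.3    7. ]
fat [ 591.4 -111.3   49.2] [ 593.4 -115.2   40. ] [ 602.1 -118.8    7. ]
long [438.1  28.   25.6] [436.4  26.3  40. ] [439.6  27.6   7. ]
block [589.9   7.3  24.9] [585.2   4.   40. ] [593.6   4.6   7. ]
obl [597.2 245.3   7.2] [588.  235.2  40. ] [596.6 243.9   7. ]
rnd [501.7 240.2  13.8] [496.5 231.2  40. ] [501.9 239.8   7. ]
sq [400.4 236.7   7.8] [397.9 226.9  40. ] [399.8 235.3   7. ]
{'fx': 306.7411111682753, 'fy': 306.7411111682753, 'cx': 276.7455387606592, 'cy': 214.81414564574914, 'rvec': array([-2.3,  1.7,  0.3]), 'tvec': array([-624.6,  -36.7,  378.6])} [ 243.6 -580.1  372.7]
```

```bash
python3 -c "
from h import *
print(rel([430,-75,230],0.0))"
```

```text
(array([-0.001,  0.   ,  0.282]), array([ 392.2, -432.9,   23.2]))
```
Row: translation applied along tool's axes as they stand (before the rotation?). "each row shifts and turns the commanded pose from where the row before left it, along the tool's axes as they then stand". Move first without rotating: 585 mm/15 rows: (26.1,-28.9,1.5). Then rotate 3 rows of .094.

Units first: shifts go in cm. So 26 mm is 2.6, 1.5 mm is 0.15.

```bash
echo '[[[0,0,0],[2.6,-2.9,0.15],1],[[0,0,0],[2.6,-2.9,0.15],1],[[0,0,0],[2.6,-2.9,0.15],1],[[0,0,0],[2.6,-2.9,0.15],1],[[0,0,0],[2.6,-2.9,0.15],1]]' | python3 steer.py 40
echo '[[[0,0,0],[2.6,-2.9,0.15],1],[[0,0,0],[2.6,-2.9,0.15],1],[[0,0,0],[2.6,-2.9,0.15],1],[[0,0,0],[2.6,-2.9,0.15],1],[[0,0,0],[2.6,-2.9,0.15],1]]' | python3 steer.py
echo '[[[0,0,0],[2.6,-2.9,0.15],1],[[0,0,0],[2.6,-2.9,0.15],1],[[0,0,0],[2.6,-2.9,0.15],1],[[0,0,0],[2.6,-2.9,0.15],1],[[0,0,0],[2.6,-2.9,0.15],1]]' | python3 steer.py
echo '[[[0,0,0.094],[0,0,0],1],[[0,0,0.094],[0,0,0],1],[[0,0,0.094],[0,0,0],1],[[0,0,0],[0,0,0],1],[[0,0,0],[0,0,0],1]]' | python3 steer.py
python3 - <<'E'
from h import *
p=r.camera_params("wrist"); im=r.grab_frame("wrist"); cv2.imwrite("pics/w1.png",im[:,:,::-1])
import pickle; pickle.dump(p,open("pics/w1.p","wb"))
print(rel([430,-75,230],0.0), -cv2.Rodrigues(p['rvec'])[0].T@p['tvec'])
E
```

```text
clock: 0.52
eef_pos: [258.5, -423.1, 245.4]
tcp_rot: [-3.141, 0.0, 0.281]
contact_force: [1.9, -0.7, 0.6]
opening: 1.004
grasp_force: 0.0
clock: 0.93
eef_pos: [343.1, -247.7, 238.2]
tcp_rot: [3.142, -0.0, 0.281]
contact_force: [1.0, 0.1, -0.3]
opening: 0.998
grasp_force: 0.0
clock: 1.35
eef_pos: [427.7, -72.1, 230.7]
tcp_rot: [3.142, -0.0, 0.282]
contact_force: [1.3, -0.9, -0.2]
opening: 1.0
grasp_force: 0.0
clock: 1.77
eef_pos: [427.3, -74.0, 230.6]
tcp_rot: [-3.142, 0.0, 0.003]
contact_force: [-0.3, -0.4, -0.8]
opening: 1.002
grasp_force: 0.0
(array([-0.   ,  0.   ,  0.003]), array([2.7, 0.9, 0.7])) [500.08377572 -73.85443546 350.68994027]
```

View pics/w1.png

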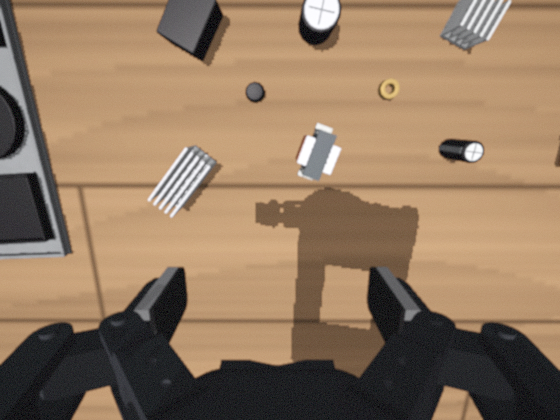

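The wrist view shows the transformer at (321,153) with its core axis tilted, the fat can top at (321,10), the long sink at (183,181), the block at (190,22) and the slim can at (474,152). I'll take a closer second view to get the baseline.

```bash
echo '[[[0,0,0],[-0.4,0.8,2.2],1],[[0,0,0],[-0.4,0.8,2.2],1],[[0,0,0],[-0.4,0.8,2.2],1],[[0,0,0],[-0.4,0.8,2.2],1],[[0,0,0],[0,0,0],1]]' | python3 steer.py
python3 - <<'E'
from h import *
import pickle
p=r.camera_params("wrist"); im=r.grab_frame("wrist"); cv2.imwrite("pics/w2.png",im[:,:,::-1])
pickle.dump(p,open("pics/w2.p","wb"))
cv2.imwrite("pics/w2c.png",cv2.resize(im[0:270,90:450,::-1],None,fx=2.2,fy=2.2,interpolation=cv2.INTER_CUBIC))
a=cv2.imread("pics/w1.png")[0:230,130:360]; cv2.imwrite("pics/w1c.png",cv2.resize(a,None,fx=2.6,fy=2.6,interpolation=cv2.INTER_CUBIC))
E
```

```text
clock: 2.23
eef_pos: [408.5, -106.5, 139.8]
tcp_rot: [-3.14, 0.006, 0.001]
contact_force: [-1.5, 0.4, 1.1]
opening: 1.004
grasp_force: 0.0
```

View pics/w2c.png

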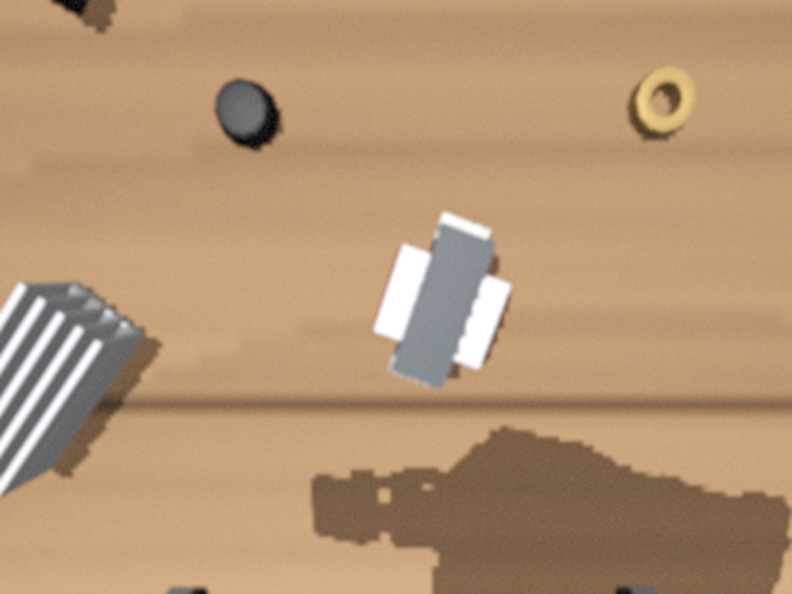

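View pics/w1c.png

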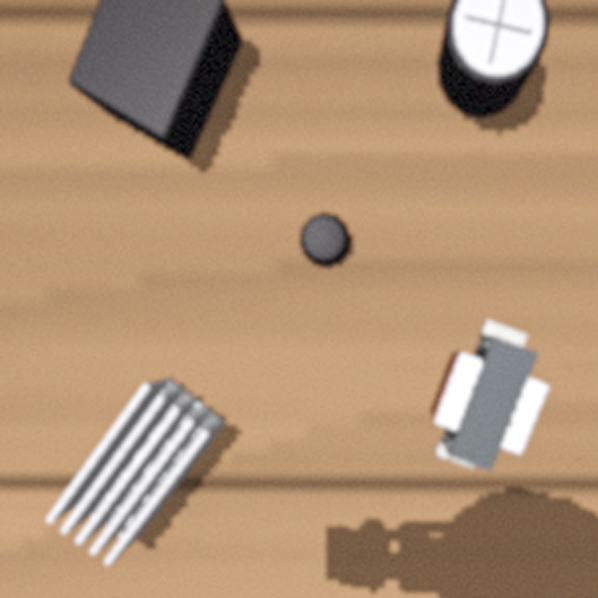

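The closer view puts the transformer core's top corners (crop pixels) at (438,221), (495,243), (443,387) and (389,369). In the first view's crop they are at (484,333), (537,350), (492,469) and (446,452). The fat can's top centre is at (499,24). The long sink's outer fin ends are at (147,387)-(48,521) and (208,432)-(108,563).

```bash
python3 - <<'E'
from h import *
import pickle
np.set_printoptions(suppress=True,precision=1)
p1,p2=[pickle.load(open(f"pics/w{i}.p","rb")) for i in(1,2)]
A=np.array([(484,333),(537,350),(492,469),(446,452)])/2.6+[130,0]
B=np.array([(438,221),(495,243),(443,387),(389,369)])/2.2+[90,0]
X=[tri([p1,p2],[a,b]) for a,b in zip(A,B)]; print(np.array(X)); print(np.mean(X,0))
for p,Q in((p1,A),(p2,B)):
    Y=np.array([at(p,q,42) for q in Q]); d=Y[0]+Y[1]-Y[2]-Y[3]; e=Y[0]+Y[3]-Y[1]-Y[2]
    print("T",Y.mean(0),"x-axis yaw",np.arctan2(d[1],d[0]),np.hypot(*d[:2])/2,"yaw from short",np.arctan2(-e[0],e[1]),np.hypot(*e[:2])/2)
t,s=r.camera_params("top"),r.camera_params("scene")
c=np.array([499,24])/2.6+[130,0]
print("cap",at(p1,c,48),tri([p1,t,s],[c,(340,165.5),(220,247)]))
F=np.array([(147,387),(48,521),(108,563),(208,432)])/2.6+[130,0]
Y=np.array([at(p1,q,38) for q in F]);d=Y[0]+Y[3]-Y[1]-Y[2];print("long",Y.mean(0),np.arctan2(d[1],d[0]),np.hypot(*d[:2])/2)
print(tri([p1,t,s],[F.mean(0),(272,240.5),(274,183)]))
print(r.sense()['eef_pos'])
E
```

```text
[[ 496.3 -114.9   22.1]
 [ 489.7 -132.9   37.1]
 [ 445.7 -116.7   45.7]
 [ 450.7  -99.3   38.3]]
[ 470.6 -116.    35.8]
T [ 470.7 -115.1   42. ] x-axis yaw -0.3022984230517155 46.915711698758265 yaw from short -0.31998471369597836 20.148141382656906
T [ 470.2 -115.7   42. ] x-axis yaw -0.3292183338698478 47.00074973141199 yaw from short -0.3330853823187365 18.481891717802593
cap [ 594.4 -112.4   48. ] [ 592.8 -111.6   50.8]
long [440.4  27.1  38. ] -0.6912110378338696 69.27126454585145
[439.2  28.1  31.4]
[ 409.7 -106.3  141.5]
```

```bash
python3 -c "
from h import *
print(rel([470.5,-115.4,34],-0.325))"
```

```text
(array([-0.   ,  0.004,  0.325]), array([ 61.2,   9.3, 107.2]))
```

Scaled: 30.6 mm is 3.06, 4.6 mm is 0.46.

```bash
echo '[[[0,0,0],[3.06,0.46,0],1],[[0,0,0],[3.06,0.46,0],1],[[0,0,0.109],[0,0,0],1],[[0,0.004,0.108],[0,0,0],1],[[0,0,0.108],[0,0,0],1]]' | python3 steer.py
echo '[[[0,0,0],[0,0,1.5],1],[[0,0,0],[0,0,1.5],1],[[0,0,0],[0,0,1.5],1],[[0,0,0],[0,0,0],1],[[0,0,0],[0,0,0],1]]' | python3 steer.py
python3 -c "
from h import *
print(rel([470.5,-115.4,34],-0.325))"
```

```text
clock: 2.7
eef_pos: [474.0, -115.2, 144.3]
tcp_rot: [-3.141, -0.006, -0.329]
contact_force: [-0.1, 0.4, -0.2]
opening: 1.005
grasp_force: 0.0
clock: 3.12
eef_pos: [473.3, -115.1, 98.6]
tcp_rot: [-3.141, -0.004, -0.324]
contact_force: [-0.4, 0.3, 0.6]
opening: 1.001
grasp_force: 0.0
(array([-0.001, -0.004,  0.001]), array([-2.8,  1.2, 64.6]))
```

```bash
echo '[[[0,0,0],[-0.25,0.05,1.6],1],[[0,0,0],[0,0,1.6],1],[[0,0,0],[0,0,1.6],1],[[0,0,0],[0,0,1.6],1],[[0,0,0],[0,0,0],1]]' | python3 steer.py
echo '[[[0,0,0],[0,0,0],0],[[0,0,0],[0,0,0],0],[[0,0,0],[0,0,0],0],[[0,0,0],[0,0,0],0],[[0,0,0],[0,0,0],0]]' | python3 steer.py 40
echo '[[[0,0,0],[0,0,0],0],[[0,0,0],[0,0,0],0],[[0,0,0],[0,0,0],0],[[0,0,0],[0,0,0],0],[[0,0,0],[0,0,0],0]]' | python3 steer.py 40
```

```text
clock: 3.53
eef_pos: [470.3, -114.8, 33.2]
tcp_rot: [-3.141, -0.002, -0.325]
contact_force: [-0.9, -0.5, 0.4]
opening: 1.002
grasp_force: 0.0
clock: 3.95
eef_pos: [471.3, -115.3, 35.0]
tcp_rot: [-3.141, -0.006, -0.325]
contact_force: [-1.1, -1.5, 8.7]
opening: 0.439
grasp_force: 39.3
clock: 4.37
eef_pos: [471.4, -115.3, 35.0]
tcp_rot: [-3.141, -0.006, -0.325]
contact_force: [-1.2, -0.7, 9.7]
opening: 0.434
grasp_force: 39.3
```

Scaled: -35 mm is -3.5, -25 mm is -2.5.

```bash
echo '[[[0,0,0],[0,0,-1],0],[[0,0,0],[0,0,-2.5],0],[[0,0,0],[0,0,-3.5],0],[[0,0,0],[0,0,-3.5],0],[[0,0,0],[0,0,-3.5],0]]' | python3 steer.py
echo '[[[0,0,-0.12],[0,0,-2],0],[[0,0,-0.12],[0,0,0],0],[[0,0,-0.12],[0,0,0],0],[[0,0,0],[0,0,0],0],[[0,0,0],[0,0,0],0]]' | python3 steer.py
python3 -c "
from h import *
print(rel([400,232,190],0.04))"
```

```text
clock: 4.78
eef_pos: [469.2, -114.7, 175.8]
tcp_rot: [-3.141, -0.003, -0.325]
contact_force: [0.3, 0.1, -2.5]
opening: 0.434
grasp_force: 41.9
clock: 5.2
eef_pos: [469.5, -114.8, 194.2]
tcp_rot: [3.141, -0.004, 0.031]
contact_force: [-0.2, -0.5, -3.0]
opening: 0.441
grasp_force: 42.1
(array([ 0.001, -0.004, -0.009]), array([ -58.7, -348.8,    3.7]))
```

Held (weight shows as −2.5 to −3 N). Moving to the tray and looking from two places.

```bash
echo '[[[0,0,0],[-0.4,-3.5,0],0],[[0,0,0],[-0.4,-3.5,0],0],[[0,0,0],[-0.4,-3.5,0],0],[[0,0,0],[-0.4,-3.5,0],0],[[0,0,0],[-0.4,-3.5,0],0]]' | python3 steer.py
echo '[[[0,0,0],[-0.4,-3.5,0],0],[[0,0,0],[-0.4,-3.5,0],0],[[0,0,0],[0,0,0],0],[[0,0,0],[0,0,0],0]]' | python3 steer.py
cat > snap.py <<'E'
from h import *
import pickle,sys
n=sys.argv[1]; p=r.camera_params("wrist"); im=r.grab_frame("wrist"); cv2.imwrite(f"pics/{n}.png",im[:,:,::-1]); pickle.dump(p,open(f"pics/{n}.p","wb"))
E
python3 snap.py a1
echo '[[[0,0,0],[-1,-3.5,0],0],[[0,0,0],[-1,0,0],0],[[0,0,0],[-1,0,0],0],[[0,0,0],[0,0,0],0],[[0,0,0],[0,0,0],0]]' | python3 steer.py
python3 snap.py a2
python3 -c "
import cv2,numpy as np
a=[cv2.imread(f'pics/a{i}.png') for i in(1,2)]
cv2.imwrite('pics/a12.png',cv2.resize(np.vstack([a[0][:270],a[1][:270]]),None,fx=1.1,fy=1.1))"
```

```text
clock: 5.62
eef_pos: [442.9, 60.6, 193.4]
tcp_rot: [3.141, -0.003, 0.03]
contact_force: [1.2, -0.2, -3.3]
opening: 0.434
grasp_force: 42.2
clock: 5.95
eef_pos: [432.7, 130.5, 193.3]
tcp_rot: [3.141, -0.003, 0.035]
contact_force: [-0.5, -0.2, -2.4]
opening: 0.436
grasp_force: 42.5
clock: 6.42
eef_pos: [401.8, 161.7, 193.3]
tcp_rot: [3.14, -0.004, 0.033]
contact_force: [0.9, 0.8, -4.2]
opening: 0.435
grasp_force: 42.8
```

View pics/a12.png

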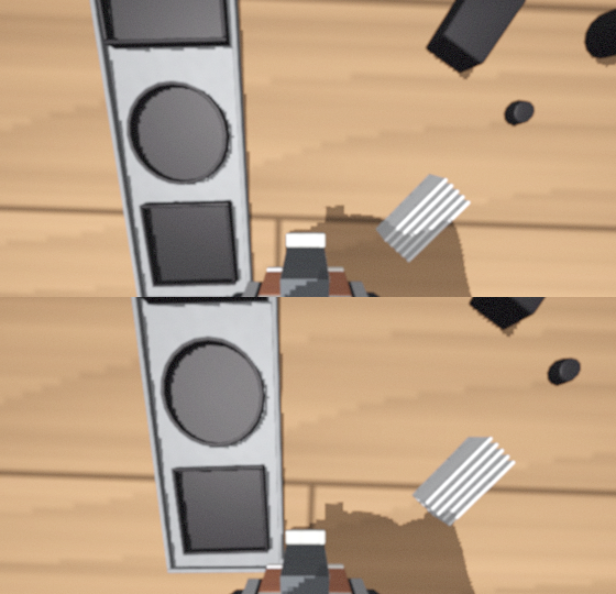

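The first shot (upper half) shows the square bin's rim corners at about (142,203), (235,200), (238,281) and (152,286), and the dish centre at (179.5,133). The second shows rim corners (174,472), (268,465), (271,548) and (183,553), with the dish at (214.5,392).

```bash
python3 - <<'E'
from h import *
import pickle
np.set_printoptions(suppress=True,precision=1)
p1,p2=[pickle.load(open(f"pics/a{i}.p","rb")) for i in(1,2)]
A=np.array([(142,203),(235,200),(238,281),(152,286),(179.5,133)])/1.1
B=(np.array([(174,472),(268,465),(271,548),(183,553),(214.5,392.5)])-[0,297])/1.1
for a,b in zip(A,B): print(tri([p1,p2],[a,b]),at(p1,a,19),at(p2,b,19))
for p,Q in((p1,A),(p2,B)): print(np.mean([at(p,q,19) for q in Q[:4]],0))
print("dish-floor-ish / tri mean", tri([p1,p2],[A[:4].mean(0),B[:4].mean(0)]))
# model overlay with tray pose guess; refine by eye
E
```

```text
[436.6 288.6 -13.3] [444.3 274.2  19. ] [439.3 275.3  19. ]
[446.  196.3  -2.1] [449.9 192.   19. ] [448.  194.2  19. ]
[372.7 191.   19.1] [372.4 190.9  19. ] [372.8 191.2  19. ]
[366.7 270.8  23.3] [364.4 272.7  19. ] [365.2 272.5  19. ]
[504.9 239.2  13. ] [504.8 237.   19. ] [504.4 237.8  19. ]
[407.8 232.4  19. ]
[406.3 233.3  19. ]
dish-floor-ish / tri mean [405.1 236.3   7.1]
```

```bash
cat > fit.py <<'E'
from h import *
import pickle
from scipy.optimize import minimize
def shape(kind):
    if kind=="rnd": a=np.linspace(0,2*np.pi,60); o=np.c_[42*np.cos(a),42*np.sin(a)]
    else: w,l=dict(sq=(40,40),obl=(27,48))[kind]; o=np.array([(w,l),(w,-l),(-w,-l),(-w,l)])
    return np.vstack([np.c_[o,np.full(len(o),z)] for z in(4,19)])
S=4
def sil(p,kind,x,y,yaw,sh):
    P=shape(kind); P=P@R.from_euler('z',yaw).as_matrix().T+[x,y,0]
    h=cv2.convexHull((proj(p,P)*S).astype(np.float32)).astype(np.int32)
    m=np.zeros((sh[0]*S,sh[1]*S),np.uint8); cv2.fillConvexPoly(m,h,1); return m
def fit(views,kind,x0):
    "views: (params, rgb, roi u0 v0 u1 v1)"
    D=[]
    for p,im,(u0,v0,u1,v1) in views:
        g=cv2.resize(im,None,fx=S,fy=S,interpolation=cv2.INTER_LINEAR).max(2); D.append((p,(g<125).astype(np.uint8),(u0*S,v0*S,u1*S,v1*S),im.shape))
    def cost(v):
        c=0
        for p,d,(a,b,e,f),sh in D:
            m=sil(p,kind,*v,sh)[b:f,a:e]; q=d[b:f,a:e]; c+=(m^q).sum()/max(1,m.sum())
        return c
    best=minimize(cost,x0,method="Nelder-Mead",options=dict(initial_simplex=np.array(x0)+np.array([[0,0,0],[5,0,0],[0,5,0],[0,0,.05]]),xatol=.05,fatol=1e-5))
    return best.x.round(3),best.fun/len(views)
E
python3 - <<'E'
from fit import *
V=[(pickle.load(open(f"pics/a{i}.p","rb")),cv2.imread(f"pics/a{i}.png")[:,:,::-1]) for i in(1,2)]
print([ (V[0][1][v,u]) for u,v in((170,220),(165,120),(175,175),(150,15))])
print(fit([V[0]+((122,176,222,264),),V[1]+((152,147,252,240),)],"sq",[402,235,.04]))
print(fit([V[0]+((110,70,214,171),),V[1]+((140,32,249,140),)],"rnd",[504,238,.04]))
print(fit([V[0]+((95,0,213,47),)],"obl",[599,242,.04]))
t=(r.camera_params("top"),cv2.imread("pics/top0.png")[:,:,::-1])
print(fit([t+((151,150,196,187),)],"obl",[599,242,.04]),fit([t+((152,236,196,282),)],"sq",[402,235,.04]))
E
```

```text
[array([82, 81, 83], dtype=uint8), array([125, 121, 124], dtype=uint8), array([210, 212, 215], dtype=uint8), array([114, 112, 117], dtype=uint8)]
(array([4.04798e+02, 2.34569e+02, 5.80000e-02]), np.float64(0.06456878392575684))
(array([5.02005e+02, 2.38992e+02, 8.60000e-02]), np.float64(0.511457921872259))
(array([5.98355e+02, 2.44348e+02, 5.20000e-02]), np.float64(0.09842549156602455))
(array([5.94678e+02, 2.41506e+02, 5.50000e-02]), np.float64(0.020002111040743085)) (array([4.00429e+02, 2.33290e+02, 6.10000e-02]), np.float64(0.023428255896505483))
```

```bash
sed -i 's/g<125/g<165/' fit.py; python3 - <<'E'
from fit import *
V=[(pickle.load(open(f"pics/a{i}.p","rb")),cv2.imread(f"pics/a{i}.png")[:,:,::-1]) for i in(1,2)]
print(fit([V[0]+((122,176,218,264),),V[1]+((152,147,252,240),)],"sq",[402,235,.04]))
print(fit([V[0]+((112,70,214,171),),V[1]+((144,32,249,140),)],"rnd",[504,238,.04]))
print(fit([V[0]+((95,0,213,47),)],"obl",[599,242,.04]))
print(rel([404,234.5,110],0.055))
E
```

```text
(array([4.04911e+02, 2.34569e+02, 5.50000e-02]), np.float64(0.06390091505899714))
(array([5.02659e+02, 2.38812e+02, 3.20000e-02]), np.float64(0.033350595901236894))
(array([5.97744e+02, 2.43425e+02, 5.30000e-02]), np.float64(0.018800466971495282))
(array([ 0.001, -0.004, -0.022]), array([  3.6, -72.5,  83.4]))
```

Scaled: 1.5 mm is 0.15, -24 mm is -2.4.

```bash
echo '[[[0,0,-0.022],[0.2,-2.4,0],0],[[0,0,0],[0.2,-2.4,0],0],[[0,0,0],[0.15,-2.4,0],0],[[0,0,0],[0,0,2],0],[[0,0,0],[0,0,2],0]]' | python3 steer.py
echo '[[[0,0,0],[0,0,2],0],[[0,0,0],[0,0,2],0],[[0,0,0],[0,0,2],0],[[0,0,0],[0,0,0],0],[[0,0,0],[0,0,0],0]]' | python3 steer.py
python3 snap.py b1
python3 -c "
from h import *
print(rel([405.4,234.5,42],0.055))
a=cv2.imread('pics/b1.png'); cv2.imwrite('pics/b1c.png',cv2.resize(a[100:],None,fx=1.4,fy=1.4))"
```

```text
clock: 6.88
eef_pos: [406.3, 236.3, 153.9]
tcp_rot: [-3.141, -0.008, 0.057]
contact_force: [-0.1, -0.6, -3.7]
opening: 0.435
grasp_force: 42.9
clock: 7.3
eef_pos: [404.6, 234.2, 92.8]
tcp_rot: [3.14, -0.002, 0.056]
contact_force: [0.3, 0.4, -2.1]
opening: 0.438
grasp_force: 42.8
(array([ 0.001, -0.004,  0.001]), array([-0. ,  0.2, 51.7]))
```

View pics/b1c.png

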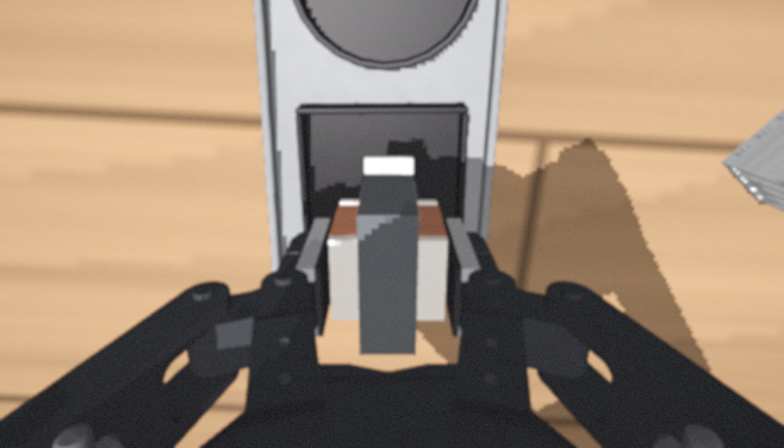

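The close view shows the bin's far rim corners at (298,105) and (467,105), with the transformer held square at u≈388.

```bash
python3 -c "
from h import *
import pickle
p=pickle.load(open('pics/b1.p','rb'))
for q in((298,105),(467,105)): print(at(p,np.array(q)/1.4+[0,100],19))
for q in((362,175),(415,175)): print(at(p,np.array(q)/1.4+[0,100],100-7-0.))"
echo '[[[0,0,0],[0,0,1.5],0],[[0,0,0],[0,0,1.5],0],[[0,0,0],[0,0,0],0],[[0,0,0],[0,0,0],0]]' | python3 steer.py
```

```text
[444.00451798 276.76301437  19.        ]
[448.26624927 200.2082467   19.        ]
[436.90312859 243.39028068  93.        ]
[437.76453276 227.81634393  93.        ]
clock: 7.68
eef_pos: [405.1, 235.0, 64.1]
tcp_rot: [3.141, -0.004, 0.056]
contact_force: [-0.2, 0.2, -2.5]
opening: 0.432
grasp_force: 42.8
```

```bash
echo '[[[0,0,0],[0,-0.1,0.8],0],[[0,0,0],[0,0,0.7],0],[[0,0,0],[0,0,0.3],0],[[0,0,0],[0,0,0.1],0],[[0,0,0],[0,0,0],0]]' | python3 steer.py
echo '[[[0,0,0],[0,0,0.1],0],[[0,0,0],[0,0,0],0],[[0,0,0],[0,0,0],0]]' | python3 steer.py
```

```text
clock: 8.1
eef_pos: [404.5, 235.9, 44.1]
tcp_rot: [3.14, -0.003, 0.057]
contact_force: [0.4, -0.2, -2.9]
opening: 0.436
grasp_force: 42.9
clock: 8.35
eef_pos: [404.8, 236.0, 43.4]
tcp_rot: [3.141, -0.004, 0.057]
contact_force: [-0.3, -0.3, -2.8]
opening: 0.434
grasp_force: 42.9
```

Scaled: 0.7 mm is 0.07.

```bash
echo '[[[0,0,0],[0,0,0.07],0],[[0,0,0],[0,0,0],0],[[0,0,0],[0,0,0],0]]' | python3 steer.py
echo '[[[0,0,0],[0,0,0.07],0],[[0,0,0],[0,0,0],0],[[0,0,0],[0,0,0],0]]' | python3 steer.py
```

```text
clock: 8.6
eef_pos: [404.7, 236.0, 42.6]
tcp_rot: [3.141, -0.004, 0.057]
contact_force: [-0.4, -0.6, -3.3]
opening: 0.436
grasp_force: 42.9
clock: 8.85
eef_pos: [404.7, 236.0, 42.1]
tcp_rot: [3.141, -0.004, 0.057]
contact_force: [-1.2, -1.5, 3.2]
opening: 0.432
grasp_force: 43.4
```

Scaled: -20 mm is -2, -35 mm is -3.5.

```bash
echo '[[[0,0,0],[0,0,0],0.48],[[0,0,0],[0,0,0],0.55],[[0,0,0],[0,0,0],0.55],[[0,0,0],[0,0,0],0.55]]' | python3 steer.py 20
echo '[[[0,0,0],[0,0,-1],0.55],[[0,0,0],[0,0,-2],0.6],[[0,0,0],[0,0,-3.5],0.8],[[0,0,0],[0,0,-3.5],1],[[0,0,0],[0,0,-3.5],1]]' | python3 steer.py 40
python3 -c "
from h import *
print(rel([540,-112,180],0.0))"
```

```text
clock: 9.18
eef_pos: [404.8, 236.1, 41.9]
tcp_rot: [3.141, -0.004, 0.057]
contact_force: [-0.5, -0.8, 0.3]
opening: 0.55
grasp_force: 0.0
clock: 9.6
eef_pos: [403.7, 235.8, 178.9]
tcp_rot: [3.14, -0.003, 0.057]
contact_force: [0.6, -0.7, -0.2]
opening: 0.989
grasp_force: 0.0
(array([ 0.001, -0.003,  0.057]), array([ 1.164e+02,  3.550e+02, -3.000e-01]))
```

```bash
echo '[[[0,0,0.057],[1.3,3.9,0],1],[[0,0,0],[1.1,3.95,0],1],[[0,0,0],[1.1,3.95,0],1],[[0,0,0],[1.1,3.95,0],1],[[0,0,0],[1.1,3.95,0],1]]' | python3 steer.py
echo '[[[0,0,0],[1.1,3.95,0],1],[[0,0,0],[1.1,3.95,0],1],[[0,0,0],[1.1,3.95,0],1],[[0,0,0],[1.1,3.95,0],1],[[0,0,0],[0,0,0],1]]' | python3 steer.py
echo '[[[0,0,0],[0,0,0],1]]' | python3 steer.py
python3 snap.py c1
echo '[[[0,0,0],[-1.5,0,3],1],[[0,0,0],[-1.5,0,3],1],[[0,0,0],[0,0,0],1],[[0,0,0],[0,0,0],1]]' | python3 steer.py
python3 snap.py c2
python3 -c "
import cv2,numpy as np
a=[cv2.imread(f'pics/c{i}.png') for i in(1,2)]
cv2.imwrite('pics/c12.png',np.hstack([cv2.resize(x[60:360,130:430],(400,400)) for x in a]))"
```

```text
clock: 10.02
eef_pos: [463.5, 38.1, 178.3]
tcp_rot: [3.141, -0.005, 0.0]
contact_force: [1.2, 0.9, -0.1]
opening: 1.003
grasp_force: 0.0
clock: 10.43
eef_pos: [509.4, -124.2, 178.8]
tcp_rot: [3.138, -0.007, -0.004]
contact_force: [-0.4, -0.1, -0.3]
opening: 1.004
grasp_force: 0.0
clock: 10.52
eef_pos: [507.5, -120.2, 178.1]
tcp_rot: [3.141, -0.005, -0.004]
contact_force: [-0.7, 0.2, 0.7]
opening: 1.005
grasp_force: 0.0
clock: 10.9
eef_pos: [476.1, -116.8, 117.0]
tcp_rot: [-3.141, -0.001, 0.001]
contact_force: [0.7, -0.1, 1.4]
opening: 1.003
grasp_force: 0.0
```

View pics/c12.png

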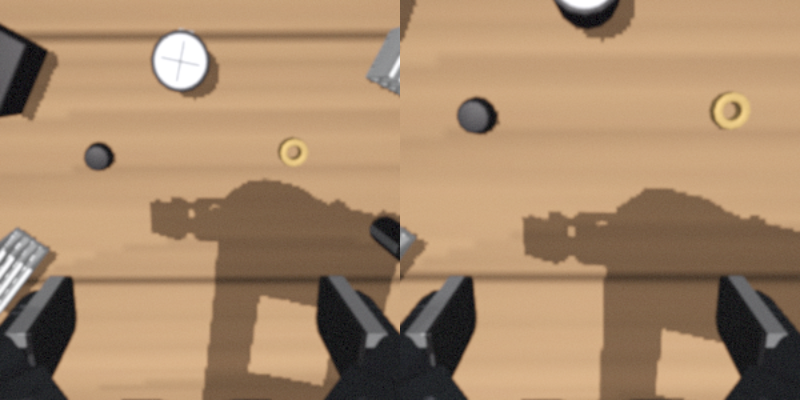

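The first crop shows the can's top centre at (180,61). In the second it's at the crop's top edge, so I'll get both centroids by threshold from the full frames.

```bash
python3 - <<'E'
from h import *
import pickle
np.set_printoptions(suppress=True,precision=1)
P=[];U=[]
for n in("c1","c2","w1"):
    p=pickle.load(open(f"pics/{n}.p","rb")); g=cv2.imread(f"pics/{n}.png").min(2)
    e=proj(p,[594,-112,48])[0]; m=(g>150).astype(np.uint8)
    m=cv2.morphologyEx(m,cv2.MORPH_CLOSE,np.ones((5,5)))
    k,l,s,c=cv2.connectedComponentsWithStats(m); i=1+np.argmin([np.hypot(*(q-e))+1000*(a<300) for q,a in zip(c[1:],s[1:,4])])
    print(n,e,c[i],s[i],at(p,c[i],48)); P.append(p);U.append(c[i])
print(tri(P[:2],U[:2]),tri(P,U)); print(rel([594,-112,38],0))
E
```

```text
c1 [265.3 106.1] [264.8 104.9] [ 245   81   40   46 1353] [ 594.9 -111.6   48. ]
c2 [268.1  38.1] [267.9  35.6] [ 241    5   55   62 2705] [ 595.2 -111.9   48. ]
w1 [321.5   9.8] [321.   12.8] [304   0  35  30 895] [ 591.7 -111.7   48. ]
[ 594.7 -111.8   50. ] [ 595.2 -111.8   41.9]
(array([ 0., -0.,  0.]), array([115.5,  -5.3,  80.8]))
```

Scaled: 38.7 mm is 3.87, -1.7 mm is -0.17.

```bash
echo '[[[0,0,0],[3.87,-0.17,0],1],[[0,0,0],[3.87,-0.17,0],1],[[0,0,0],[3.87,-0.17,0],1],[[0,0,0],[0,0,1],1],[[0,0,0],[0,0,0],1]]' | python3 steer.py
echo '[[[0,0,0],[0,0,0],1]]' | python3 steer.py
python3 -c "
from h import *
print(rel([595,-111.8,38],0))"
```

```text
clock: 11.37
eef_pos: [596.8, -112.4, 108.9]
tcp_rot: [3.14, -0.007, 0.002]
contact_force: [-0.7, 0.5, -0.3]
opening: 1.0
grasp_force: 0.0
clock: 11.45
eef_pos: [594.1, -112.5, 108.7]
tcp_rot: [3.141, -0.004, 0.001]
contact_force: [0.4, -0.7, 0.9]
opening: 1.0
grasp_force: 0.0
(array([ 0.001, -0.004,  0.001]), array([ 0.7, -0.8, 70.7]))
```

Scaled: 20 mm is 2, 10.5 mm is 1.05.

```bash
echo '[[[0,0,0],[0.07,-0.07,2],1],[[0,0,0],[0,0,2],1],[[0,0,0],[0,0,2],1],[[0,0,0],[0,0,1.05],1],[[0,0,0],[0,0,0],1]]' | python3 steer.py
echo '[[[0,0,0],[0,0,0],0],[[0,0,0],[0,0,0],0],[[0,0,0],[0,0,0],0],[[0,0,0],[0,0,0],0],[[0,0,0],[0,0,0],0]]' | python3 steer.py 25
echo '[[[0,0,0],[0,0,0],0],[[0,0,0],[0,0,0],0]]' | python3 steer.py
```

```text
clock: 11.87
eef_pos: [592.8, -112.1, 36.2]
tcp_rot: [3.142, -0.001, -0.0]
contact_force: [-1.0, -0.5, 0.4]
opening: 1.002
grasp_force: 0.0
clock: 12.28
eef_pos: [595.3, -112.6, 38.5]
tcp_rot: [3.141, -0.005, -0.0]
contact_force: [-0.7, 0.5, 6.2]
opening: 0.4
grasp_force: 25.1
clock: 12.45
eef_pos: [595.3, -112.6, 38.5]
tcp_rot: [3.141, -0.005, -0.0]
contact_force: [-1.4, 0.2, 6.0]
opening: 0.397
grasp_force: 25.1
```

```bash
echo '[[[0,0,0],[0,0,-1],0],[[0,0,0],[0,0,-2.5],0],[[0,0,0],[0,0,-3.5],0],[[0,0,0],[0,0,-3],0],[[0,0,0],[0,0,0],0]]' | python3 steer.py
echo '[[[0,0,0],[-1,-3.5,0],0],[[0,0,0],[-1,-3.5,0],0],[[0,0,0],[-1,-3.5,0],0],[[0,0,0],[-1,-3.5,0],0],[[0,0,0],[-1,-3.5,0],0]]' | python3 steer.py
echo '[[[0,0,0],[-1,-3.5,0],0],[[0,0,0],[-1,-3.5,0],0],[[0,0,0],[-0.8,-3.5,0],0],[[0,0,0],[0,0,0],0],[[0,0,0],[0,0,0],0]]' | python3 steer.py
python3 snap.py d1
python3 -c "
from h import *
print(rel([503,239.5,45.5],0.0))
a=cv2.imread('pics/d1.png'); cv2.imwrite('pics/d1c.png',cv2.resize(a,None,fx=1.3,fy=1.3))"
```

```text
clock: 12.87
eef_pos: [597.7, -113.0, 144.2]
tcp_rot: [3.139, -0.013, -0.0]
contact_force: [1.5, -0.1, -0.2]
opening: 0.396
grasp_force: 25.3
clock: 13.28
eef_pos: [543.5, 63.9, 137.6]
tcp_rot: [3.141, -0.004, -0.001]
contact_force: [0.7, 0.4, -0.7]
opening: 0.397
grasp_force: 25.4
clock: 13.7
eef_pos: [515.7, 169.3, 137.3]
tcp_rot: [3.141, -0.004, 0.003]
contact_force: [-0.1, -0.5, -1.1]
opening: 0.399
grasp_force: 25.5
(array([ 0.001, -0.004,  0.002]), array([-13.3, -71.5,  91.6]))
```

View pics/d1c.png

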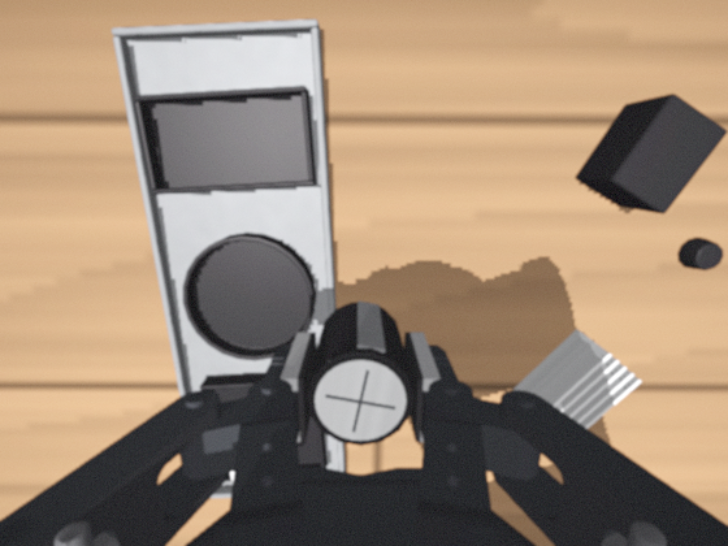

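The capacitor is held upright. The oblong bin's rim spans about (138,100)-(318,187), and the dish centre is at (249,294). I'll refit both bins from this view.

```bash
python3 - <<'E'
from fit import *
v=(pickle.load(open("pics/d1.p","rb")),cv2.imread("pics/d1.png")[:,:,::-1])
print(fit([v+((100,60,249,150),)],"obl",[597,243,.05]))
print(fit([v+((135,172,245,262),)],"rnd",[503,239,.05]))
print(rel([503,239.5,90],0.0))
E
```

```text
(array([5.98489e+02, 2.46247e+02, 5.40000e-02]), np.float64(0.049210618782789914))
(array([5.02741e+02, 2.38925e+02, 6.90000e-02]), np.float64(0.035210354868533605))
(array([ 0.001, -0.004,  0.002]), array([-13.2, -71.4,  47.1]))
```

Scaled: -36 mm is -3.6, -35.5 mm is -3.55.

```bash
echo '[[[0,0,0],[-0.6,-3.6,0],0],[[0,0,0],[-0.7,-3.55,0],0],[[0,0,0],[0,0,2],0],[[0,0,0],[0,0,2.5],0],[[0,0,0],[0,0,0],0]]' | python3 steer.py
echo '[[[0,0,0],[0,0,2],0],[[0,0,0],[0,0,1.5],0],[[0,0,0],[0,0,0.5],0],[[0,0,0],[0,0,0],0],[[0,0,0],[0,0,0],0]]' | python3 steer.py
```

```text
clock: 14.17
eef_pos: [501.6, 237.3, 88.5]
tcp_rot: [3.138, 0.001, -0.001]
contact_force: [-2.3, -0.7, -1.3]
opening: 0.397
grasp_force: 25.6
clock: 14.58
eef_pos: [504.2, 238.4, 52.5]
tcp_rot: [3.141, -0.004, -0.001]
contact_force: [0.1, 0.2, -1.5]
opening: 0.401
grasp_force: 25.7
```

```bash
echo '[[[0,0,0],[0,0,0.4],0],[[0,0,0],[0,0,0.1],0],[[0,0,0],[0,0,0],0],[[0,0,0],[0,0,0],0]]' | python3 steer.py
echo '[[[0,0,0],[0,0,0.08],0],[[0,0,0],[0,0,0],0],[[0,0,0],[0,0,0],0]]' | python3 steer.py
echo '[[[0,0,0],[0,0,0.08],0],[[0,0,0],[0,0,0],0],[[0,0,0],[0,0,0],0]]' | python3 steer.py
```

```text
clock: 14.92
eef_pos: [503.8, 239.1, 47.2]
tcp_rot: [3.141, -0.004, -0.0]
contact_force: [-0.7, -0.1, -0.7]
opening: 0.403
grasp_force: 25.6
clock: 15.17
eef_pos: [503.6, 239.1, 46.0]
tcp_rot: [3.141, -0.004, -0.0]
contact_force: [-0.4, -0.5, 0.1]
opening: 0.398
grasp_force: 25.6
clock: 15.42
eef_pos: [503.7, 239.2, 45.5]
tcp_rot: [3.141, -0.004, -0.0]
contact_force: [-1.6, -0.9, 5.5]
opening: 0.399
grasp_force: 26.2
```

```bash
echo '[[[0,0,0],[0,0,0],0.44],[[0,0,0],[0,0,0],0.55],[[0,0,0],[0,0,0],0.55],[[0,0,0],[0,0,0],0.55]]' | python3 steer.py 20
echo '[[[0,0,0],[0,0,-1],0.55],[[0,0,0],[0,0,-2],0.6],[[0,0,0],[0,0,-3],0.8],[[0,0,0],[0,0,-3],1],[[0,0,0],[0,0,-2.5],1]]' | python3 steer.py 40
python3 -c "
from h import *
print(rel([390,27,150],0.0))"
```

```text
clock: 15.75
eef_pos: [503.6, 239.0, 45.0]
tcp_rot: [3.141, -0.004, -0.0]
contact_force: [0.9, -0.2, -0.2]
opening: 0.55
grasp_force: 0.0
clock: 16.17
eef_pos: [503.4, 239.2, 162.7]
tcp_rot: [3.141, -0.005, -0.0]
contact_force: [1.1, -0.5, 0.4]
opening: 0.986
grasp_force: 0.0
(array([ 0.   , -0.005, -0.   ]), array([-113.4,  212.3,   12.2]))
```

Scaled: 30 mm is 3, -16 mm is -1.6.

```bash
echo '[[[0,0,0],[-1.6,3,0],1],[[0,0,0],[-1.6,3,0],1],[[0,0,0],[-1.6,3,0],1],[[0,0,0],[-1.6,3,0],1],[[0,0,0],[-1.6,3,0],1]]' | python3 steer.py
echo '[[[0,0,0],[-1.6,3,0.6],1],[[0,0,0],[-1.6,3,0.6],1],[[0,0,0],[0,0,0],1],[[0,0,0],[0,0,0],1],[[0,0,0],[0,0,0],1]]' | python3 steer.py
python3 snap.py e1
python3 -c "
from h import *
print(r.sense()['eef_pos'])
a=cv2.imread('pics/e1.png'); cv2.imwrite('pics/e1c.png',cv2.resize(a[20:270,130:430],None,fx=2.4,fy=2.4,interpolation=cv2.INTER_CUBIC))"
```

```text
clock: 16.58
eef_pos: [422.3, 88.1, 160.6]
tcp_rot: [3.141, -0.005, 0.0]
contact_force: [0.9, -0.1, 1.1]
opening: 1.002
grasp_force: 0.0
clock: 17.0
eef_pos: [392.0, 29.2, 148.6]
tcp_rot: [3.141, -0.006, -0.001]
contact_force: [0.7, 0.6, 0.4]
opening: 1.0
grasp_force: 0.0
[392.25756103  29.58068699 148.55025644]
```

View pics/e1c.png

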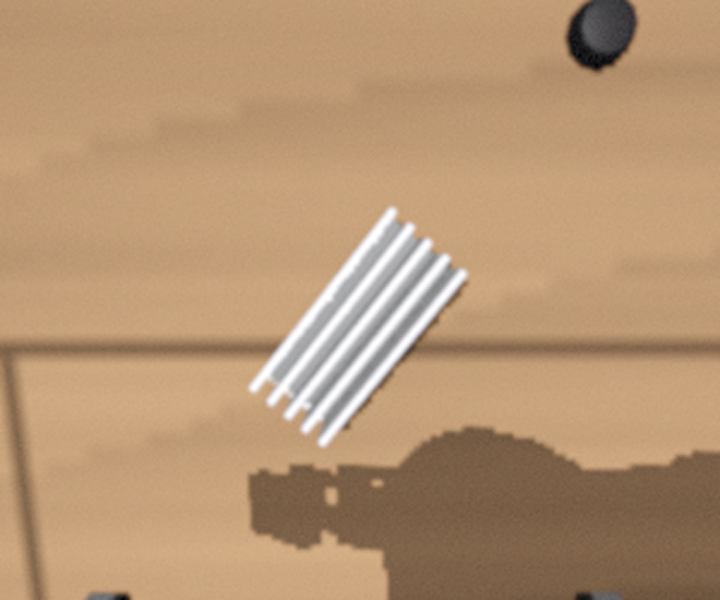

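The view shows the long sink's outer fin ends at (393,209)-(252,389) and (465,274)-(323,443).

```bash
python3 - <<'E'
from h import *
import pickle
np.set_printoptions(suppress=True,precision=2)
p=pickle.load(open("pics/e1.p","rb")); w=pickle.load(open("pics/w1.p","rb"))
F=np.array([(393,209),(252,389),(323,443),(465,274)])/2.4+[130,20]
G=np.array([(147,387),(48,521),(108,563),(208,432)])/2.6+[130,0]
Y=np.array([at(p,q,38) for q in F]);d=Y[0]+Y[3]-Y[1]-Y[2];yaw=np.arctan2(d[1],d[0]);print(Y.mean(0),yaw,np.hypot(*d[:2])/2)
print(np.array([tri([p,w],[a,b]) for a,b in zip(F,G)]).mean(0)); print(rel([*Y.mean(0)[:2],37],yaw))
E
```

```text
[440.73  27.68  38.  ] -0.687539147776099 69.07856941380541
[440.36  27.55  36.57]
(array([-0.  , -0.01,  0.69]), array([ 47.8,   1.9, 111.8]))
```

Units first: shifts go in cm. So 24 mm is 2.4, 1 mm is 0.1.

```bash
echo '[[[0,0,0],[2.4,0.1,0],1],[[0,0,0],[2.4,0.1,0],1],[[0,0,0.115],[0,0,0],1],[[0,0,0.115],[0,0,0],1],[[0,0,0.115],[0,0,0],1]]' | python3 steer.py
echo '[[[0,0,0.115],[0,0,0],1],[[0,0,0.115],[0,0,0],1],[[0,0,0.115],[0,0,2],1],[[0,0,0],[0,0,2],1],[[0,0,0],[0,0,0],1]]' | python3 steer.py
echo '[[[0,0,0],[0,0,0],1],[[0,0,0],[0,0,0],1]]' | python3 steer.py
python3 -c "
from h import *
print(rel([440.6,27.6,37],-.688),r.sense()['qpos'])"
```

```text
clock: 17.47
eef_pos: [440.4, 28.3, 148.2]
tcp_rot: [-3.141, -0.004, -0.349]
contact_force: [0.8, -1.1, -0.3]
opening: 0.997
grasp_force: 0.0
clock: 17.88
eef_pos: [438.4, 28.1, 105.9]
tcp_rot: [3.141, -0.001, -0.689]
contact_force: [-1.8, -0.6, -0.4]
opening: 0.998
grasp_force: 0.0
clock: 18.05
eef_pos: [440.1, 27.7, 108.7]
tcp_rot: [-3.139, -0.004, -0.688]
contact_force: [0.9, 0.1, -0.3]
opening: 0.999
grasp_force: 0.0
(array([-0.002, -0.004, -0.   ]), array([ 0.2, -0.1, 71.7])) [ 6.00808404e-02  2.81523664e-01  2.14060285e+00 -1.26568036e-03
  7.15128711e-01  2.32032436e+00]
```

```bash
echo '[[[0,0,0],[0,0,2],1],[[0,0,0],[0,0,2],1],[[0,0,0],[0,0,2],1],[[0,0,0],[0,0,1.15],1],[[0,0,0],[0,0,0],1]]' | python3 steer.py
echo '[[[0,0,0],[0,0,0],0],[[0,0,0],[0,0,0],0],[[0,0,0],[0,0,0],0],[[0,0,0],[0,0,0],0],[[0,0,0],[0,0,0],0]]' | python3 steer.py 30
echo '[[[0,0,0],[0,0,0],0],[[0,0,0],[0,0,0],0]]' | python3 steer.py
echo '[[[0,0,0],[0,0,-1],0],[[0,0,0],[0,0,-2.5],0],[[0,0,0],[0,0,-3.5],0],[[0,0,0],[0,0,-3],0],[[0,0,-0.12],[0,0,0],0]]' | python3 steer.py
```

```text
clock: 18.47
eef_pos: [439.4, 27.2, 35.8]
tcp_rot: [-3.141, -0.002, -0.689]
contact_force: [0.2, -0.3, -0.1]
opening: 0.998
grasp_force: 0.0
clock: 18.88
eef_pos: [440.3, 27.1, 37.5]
tcp_rot: [-3.138, -0.005, -0.69]
contact_force: [0.4, 0.1, 12.6]
opening: 0.341
grasp_force: 29.8
clock: 19.05
eef_pos: [440.3, 27.1, 37.5]
tcp_rot: [-3.139, -0.005, -0.69]
contact_force: [-1.1, 0.0, 9.0]
opening: 0.343
grasp_force: 29.6
clock: 19.47
eef_pos: [442.1, 27.3, 142.0]
tcp_rot: [-3.135, -0.01, -0.572]
contact_force: [1.5, -0.5, -0.5]
opening: 0.343
grasp_force: 30.8
```

```bash
echo '[[[0,0,-0.122],[0,0,0],0],[[0,0,-0.122],[0,0,0],0],[[0,0,-0.122],[0,0,0],0],[[0,0,-0.122],[0,0,0],0],[[0,0,-0.122],[0,0,0],0]]' | python3 steer.py
echo '[[[0,0,-0.122],[0,0,0],0],[[0,0,-0.122],[0,0,0],0],[[0,0,-0.122],[0,0,0],0],[[0,0,-0.122],[0,0,0],0],[[0,0,-0.122],[0,0,0],0]]' | python3 steer.py
echo '[[[0,0,-0.122],[0,0,0],0],[[0,0,-0.122],[0,0,0],0],[[0,0,-0.122],[0,0,0],0],[[0,0,-0.122],[0,0,0],0],[[0,0,-0.122],[0,0,0],0]]' | python3 steer.py
echo '[[[0,0,-0.122],[0,0,0],0],[[0,0,-0.122],[0,0,0],0],[[0,0,-0.122],[0,0,0],0],[[0,0,0],[0,0,0],0],[[0,0,0],[0,0,0],0]]' | python3 steer.py
python3 -c "
from h import *
print(rel([597,150,140],1.625),r.sense()['qpos'])"
```

```text
clock: 19.88
eef_pos: [439.1, 27.1, 137.3]
tcp_rot: [3.141, -0.004, 0.046]
contact_force: [0.6, -0.2, -1.4]
opening: 0.342
grasp_force: 30.7
clock: 20.3
eef_pos: [439.1, 27.1, 137.2]
tcp_rot: [3.138, -0.003, 0.656]
contact_force: [-0.1, -0.5, -1.4]
opening: 0.347
grasp_force: 30.7
clock: 20.72
eef_pos: [439.0, 27.1, 137.2]
tcp_rot: [3.137, -0.001, 1.266]
contact_force: [0.6, -0.6, -1.2]
opening: 0.347
grasp_force: 30.7
clock: 21.13
eef_pos: [439.1, 27.1, 137.0]
tcp_rot: [3.137, 0.001, 1.622]
contact_force: [0.3, 0.4, -1.6]
opening: 0.347
grasp_force: 30.7
(array([ 0.004,  0.001, -0.003]), array([114.6, 163.9,  -2.4])) [ 5.89051323e-02  2.28728694e-01  2.12319475e+00 -1.23428329e-03
  7.85472387e-01  8.60637595e-03]
```

```bash
echo '[[[0,0,0],[1.9,2.73,0],0],[[0,0,0],[1.9,2.73,0],0],[[0,0,0],[1.9,2.73,0],0],[[0,0,0],[1.9,2.73,0],0],[[0,0,0],[1.9,2.73,0],0]]' | python3 steer.py
echo '[[[0,0,0],[1.9,2.73,0],0],[[0,0,0],[0,0,0],0],[[0,0,0],[0,0,0],0],[[0,0,0],[0,0,0],0],[[0,0,0],[0,0,0],0]]' | python3 steer.py
python3 snap.py f1
echo '[[[0,0,0],[0,0,2.5],0],[[0,0,0],[0,0,0],0],[[0,0,0],[0,0,0],0]]' | python3 steer.py
python3 snap.py f2
python3 - <<'E'
from fit import *
V=[(pickle.load(open(f"pics/f{i}.p","rb")),cv2.imread(f"pics/f{i}.png")[:,:,::-1]) for i in(1,2)]
W=[]
for v in V:
    P=shape("obl")@R.from_euler('z',.054).as_matrix().T+[598,245,0]; q=proj(v[0],P); a=np.maximum(0,q.min(0)-10).astype(int); b=(q.max(0)+10).astype(int); W.append(v+((*a,*b),)); print(a,b)
    print(fit([W[-1]],"obl",[598,245,.054]))
print(fit(W,"obl",[598,245,.054])); print(rel([598,245,120],1.625),r.sense()['eef_pos'])
E
python3 -c "
import cv2; a=cv2.imread('pics/f2.png'); cv2.imwrite('pics/f2c.png',cv2.resize(a,None,fx=1.3,fy=1.3))"
```

```text
clock: 21.55
eef_pos: [571.3, 130.5, 137.3]
tcp_rot: [3.138, 0.001, 1.621]
contact_force: [1.4, -0.4, -1.1]
opening: 0.344
grasp_force: 30.8
clock: 21.97
eef_pos: [595.4, 149.3, 136.9]
tcp_rot: [3.139, 0.001, 1.624]
contact_force: [0.2, -0.9, -0.0]
opening: 0.345
grasp_force: 30.7
clock: 22.27
eef_pos: [595.1, 149.1, 111.4]
tcp_rot: [3.141, 0.001, 1.625]
contact_force: [0.1, -0.1, -0.8]
opening: 0.345
grasp_force: 30.7
[237   3] [336 167]
(array([5.99079e+02, 2.48685e+02, 5.30000e-02]), np.float64(0.06599964693890335))
[234   0] [344 171]
(array([5.99530e+02, 2.45409e+02, 5.80000e-02]), np.float64(0.028411154792284524))
(array([5.99380e+02, 2.45917e+02, 5.50000e-02]), np.float64(0.05395841050188293))
(array([ 0.003,  0.001, -0.   ]), array([95.3,  7.2, -7.8])) [596.01216434 149.4408519  112.29761517]
```

View pics/f2c.png

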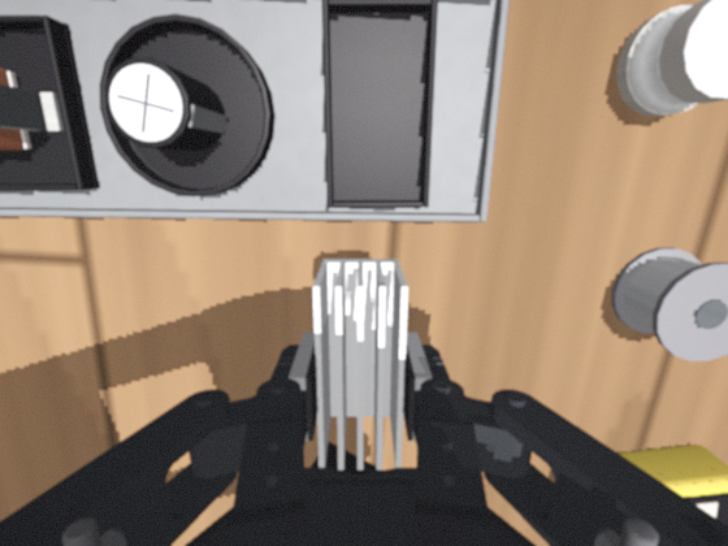

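The view shows the sink held square at (360,370), the oblong bin's inside spanning about (328,10)-(432,205), and the transformer and capacitor standing in their bins.

Scaled: 31.9 mm is 3.19, 2.8 mm is 0.28.

```bash
echo '[[[0,0,0],[3.19,0.28,0],0],[[0,0,0],[3.19,0.28,0],0],[[0,0,0],[3.19,0.28,0],0],[[0,0,0],[0,0,0],0],[[0,0,0],[0,0,0],0]]' | python3 steer.py
echo '[[[0,0,0],[0,0,1.5],0],[[0,0,0],[0,0,1.5],0],[[0,0,0],[0,0,1],0],[[0,0,0],[0,0,0],0],[[0,0,0],[0,0,0],0]]' | python3 steer.py
python3 -c "
from h import *
print(rel([599.2,245.5,44.5],1.625),r.sense()['eef_pos'])"
```

```text
clock: 22.73
eef_pos: [600.0, 247.5, 113.2]
tcp_rot: [3.136, 0.0, 1.628]
contact_force: [-0.2, -0.2, -1.5]
opening: 0.344
grasp_force: 30.8
clock: 23.15
eef_pos: [599.7, 245.0, 71.9]
tcp_rot: [3.139, 0.001, 1.625]
contact_force: [0.3, -0.4, -1.6]
opening: 0.34
grasp_force: 30.8
(array([ 0.003,  0.001, -0.   ]), array([ 0.5, -0.6, 27.4])) [599.70215126 245.03758671  71.94789624]
```

Scaled: 10 mm is 1, 4 mm is 0.4.

```bash
echo '[[[0,0,0],[0,0,1],0],[[0,0,0],[0,0,1],0],[[0,0,0],[0,0,0.4],0],[[0,0,0],[0,0,0],0],[[0,0,0],[0,0,0],0]]' | python3 steer.py
echo '[[[0,0,0],[0,0,0.12],0],[[0,0,0],[0,0,0],0],[[0,0,0],[0,0,0],0]]' | python3 steer.py
echo '[[[0,0,0],[0,0,0.08],0],[[0,0,0],[0,0,0],0],[[0,0,0],[0,0,0],0]]' | python3 steer.py
```

```text
clock: 23.57
eef_pos: [599.8, 245.8, 47.6]
tcp_rot: [3.139, 0.001, 1.626]
contact_force: [-0.5, 0.2, -1.3]
opening: 0.344
grasp_force: 30.8
clock: 23.82
eef_pos: [600.2, 246.0, 47.1]
tcp_rot: [3.137, 0.001, 1.626]
contact_force: [0.0, 0.2, -1.5]
opening: 0.341
grasp_force: 30.8
clock: 24.07
eef_pos: [600.1, 246.0, 46.1]
tcp_rot: [3.138, 0.001, 1.626]
contact_force: [0.5, -0.4, -0.5]
opening: 0.346
grasp_force: 30.8
```

```bash
echo '[[[0,0,0],[0,0,0.07],0],[[0,0,0],[0,0,0],0],[[0,0,0],[0,0,0],0]]' | python3 steer.py
echo '[[[0,0,0],[0,0,0.06],0],[[0,0,0],[0,0,0],0],[[0,0,0],[0,0,0],0]]' | python3 steer.py
```

```text
clock: 24.32
eef_pos: [600.0, 245.9, 45.3]
tcp_rot: [3.138, 0.001, 1.626]
contact_force: [-0.1, -0.2, -1.2]
opening: 0.346
grasp_force: 30.8
clock: 24.57
eef_pos: [600.1, 246.0, 44.8]
tcp_rot: [3.138, 0.001, 1.626]
contact_force: [-0.8, 0.3, -1.2]
opening: 0.345
grasp_force: 30.9
```

```bash
echo '[[[0,0,0],[0,0,0.06],0],[[0,0,0],[0,0,0],0],[[0,0,0],[0,0,0],0]]' | python3 steer.py
```

```text
clock: 24.82
eef_pos: [600.1, 245.9, 44.6]
tcp_rot: [3.138, 0.001, 1.626]
contact_force: [-1.9, -2.0, 5.4]
opening: 0.346
grasp_force: 31.6
```

Contact. Release, lift clear and check.

Scaled: -38 mm is -3.8, -35 mm is -3.5.

```bash
echo '[[[0,0,0],[0,0,0],0.39],[[0,0,0],[0,0,0],0.48],[[0,0,0],[0,0,0],0.48],[[0,0,0],[0,0,0],0.48]]' | python3 steer.py 20
echo '[[[0,0,0],[0,0,-1],0.48],[[0,0,0],[0,0,-2],0.48],[[0,0,0],[0,0,-3],0.6],[[0,0,0],[0,0,-3.5],0.8],[[0,0,0],[0,0,-3.5],1]]' | python3 steer.py
echo '[[[0,0,0],[-3.8,0,0],1],[[0,0,0],[-3.8,0,0],1],[[0,0,0],[-3.8,0,0],1],[[0,0,0],[0,0,0],1],[[0,0,0],[0,0,0],1]]' | python3 steer.py
python3 snap.py g1; python3 -c "
import cv2; a=cv2.imread('pics/g1.png'); cv2.imwrite('pics/g1c.png',cv2.resize(a,None,fx=1.3,fy=1.3))"
```

```text
clock: 25.15
eef_pos: [600.0, 246.0, 44.0]
tcp_rot: [3.138, 0.001, 1.626]
contact_force: [0.2, -1.1, -0.6]
opening: 0.478
grasp_force: 0.0
clock: 25.57
eef_pos: [599.0, 245.8, 175.7]
tcp_rot: [3.139, 0.001, 1.626]
contact_force: [0.7, 1.0, -0.0]
opening: 0.857
grasp_force: 0.0
clock: 25.98
eef_pos: [606.0, 130.4, 175.1]
tcp_rot: [3.137, 0.001, 1.623]
contact_force: [0.3, 0.1, 0.4]
opening: 1.003
grasp_force: 0.0
```

View pics/g1c.png

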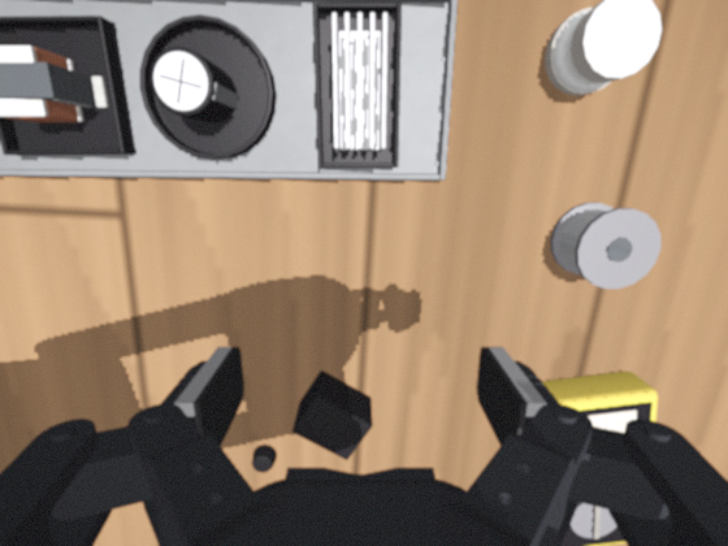

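The picture shows the transformer standing in the square bin (60,85), the fat can upright in the dish (183,82), and the long sink lying along the oblong bin (360,85), clear of the walls. The block (333,415) hasn't been touched and the gripper is clear.

```bash
python3 -c "
from rig import r
print(r.sign_off())"
```

```text
the job is handed in; nothing more can be done
None
```

The job is handed in at about 26 s: the transformer stands in the square bin, the fat capacitor is upright in the round dish, and the long heat sink lies base down along the oblong bin, each lowered until it touched the floor; I never moved the look-alikes.

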